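# Clear the paint box lid and hold it open

### The arm

A 6-joint arm with a two-finger parallel gripper is mounted at the origin on the work surface. World frame = base frame: x ahead of the robot, y to its left, z up, the work surface at z = 0. Lengths are in m, angles in rad, forces in N, time in s.
With the tool pointing down it reaches from about 0.35 to 0.725 m from the base axis. Payload 4.3 kg.
Tool frame: the origin (TCP) lies midway between the tips of the shut fingers; the grasp point (between the pads) lies 19 mm behind it (ctrl.grip_depth is the distance from the TCP to the grasp point, in m); z points along the fingers, y is the direction in which the jaws open and shut (so a half turn about z gives the same grasp; the last joint's range is limited). The gripper opens to 85 mm and grips with 20 to 120 N. Pads are 22 mm wide; open, the fingers measure 114 mm over their backs; the gripper's body (76 mm by 85 mm) begins 54 mm behind the grasp point. The pads swing forward as they close: fully open they stand 13 mm farther back than shut.
Start: joints at [1.104, 0.377, 0.081, 1.274, 0, 1.46], TCP at [0.201, 0.539, 0.231] pointing down, gripper open.
Joint ranges: [-2.72, 2.72], [-0.84, 1.66], [-1.02, 1.22], [-1.77, 2.12], [-1.37, 1.28], [-3.14, 3.14]. Speed limits (rad/s): [2.57, 2.57, 3.14, 3.14, 3.14, 3.14].

### API

Orientations are given as a unit quaternion [x, y, z, w].
In Python, from workcell import ctrl, capture, camera_info, workorder gives the robot as it stands.
- The arm moves only by the tool drive_tool, never from a script. Its argument "rows" is text: rows parted by semicolons, each of 7 numbers parted by spaces: the shift along the tool's x, y, z in cm, then the turn, a rotation vector about the tool's x, y, z in rad, then the opening in per cent of the stroke, from 0 (shut) to 100 (fully open). In form: x y z ax ay az hand; .... A call has exactly 10 rows; each row is the pose to reach, as a shift and turn from the pose measured when the call began, along the tool's axes at that moment; what a row does not reach only later rows make up. A row lasts 1/10 s, in which the tool goes at most 50 mm and 8.59 degrees, less where a joint would pass 70% of its speed; a pose out of reach is approached as far as the arm can. A call with a gripper value outside its range is refused whole. The fingers move at their own pace and stop on an object; "grip_force" is the grip in N (left out, the last holds). Time passes only in rows, so rows that repeat a pose let the fingers close, or fill a call up. It gives the time, the measured TCP pose, the force and the opening at its end, in the units of the state.
- ctrl.get_state(): the state, without advancing time (a new reading comes with each control period).
- capture(name): name is "side" or "top"; returns the picture (420x560x3 uint8, blue, green, red); there is no depth.
- camera_info(name): a dict with "K" (3x3 intrinsics, pixels), "rvec" (rotation vector, rad) and "tvec" (3), from world to camera coordinates, as OpenCV has them. Camera axes: x right, y down, z forward; pixel columns grow to the right and rows downward; lengths in m; the calibration is good to about 2 mm. A picture is of the moment at which its call begins. camera_info takes no time and is no camera call.
- workorder.sign_off(): hands the job in, once; it reports no verdict.
The state is a dict: "time": time; "q": joint angles; "joint_vel": joint speeds; "joint_torque": joint torques, N m; "eef_pos": TCP position; "tool_rot": TCP orientation; "wrist_force": force on the tool from outside, world axes, zero at the start; "torque": the same for the moment, N m; "width": finger opening in m.
Only numpy, scipy, OpenCV 4.12 (cv2) and the standard library are available. Lean on these libraries where they do the work, as an engineer would, in place of code of your own. Each camera call takes 0.05 s, during which the arm holds its last target.

### The job

Someone has left a bottle and a jar standing on the shut lid of the paint box: first stand both upright in the wooden tray beside it, without tipping them and without disturbing the cup already in the tray or anything else on the table. Then lift the lid by its bar handle and hold it open at 60 degrees from shut (within 8 degrees), so that the painter can reach in. The lid falls shut if let go: finish while the gripper is still holding it there, and let nothing else prop it.

Things in the scene. Friction and masses are not known exactly. Their poses are not given: they have to be found in the camera images.
- paint_box: Fixed pale wooden box, 220 (x, front to back) x 240 (y) x 80 mm high, with an 8 mm plywood lid of the same outline (lid underside 80.5, top 88.5 mm above the table when shut). Origin: centre of the box's underside; x points from the front (handle side) to the back (hinge side), z up. It stands on the left or the right of the table, turned up to 0.25 rad.
- lid (a joint): Angle of the lid in rad: 0 shut, grows as the front edge is lifted, stop at 1.35 rad. 60 degrees is 1.047 rad. Nothing holds the lid: it swings freely (about 0.25 to 0.5 kg, 1.5 to 3 N at the handle) and falls shut from any angle.
- lid_handle (a point): Middle of the brass bar handle on the lid; moves with it. Bar: round, 11 mm thick, 111 mm long, along the box's y, axis 35 mm above the lid's top face, 30 mm behind its front edge, on two 8 mm posts 42 mm either side. Lid shut: 190 mm in front of and 43 mm above the hinge. Pinched across from above it turns in the pads, so the gripper may stay upright as the lid swings.
- lid_hinge (a point): Middle of the lid's hinge line, on the back edge of the box: 110 mm behind the box's centre along its x, 80.5 mm above the table. The hinge line runs along the box's y.
- tray: Fixed dark wooden tray, 220 (x) x 260 (y) mm, floor 6 mm thick, rim 6 mm thick and 14 mm high above the table. Origin: centre of its underside, z up. It stands on the other side of the table from the box, turned up to 0.25 rad. The cup stands in its +y half; its -y half is empty.
- bottle: Black squeeze bottle with a white label and white cap, standing on the lid behind the handle: 130 mm high; body 54 mm in diameter up to 90 mm, narrowing above; cap 29 mm in diameter from 112 mm up. About 0.2 kg. Origin: centre of its base, z up along its axis.
- jar: Squat clear jar with a white label and white lid, standing on the paint box lid behind the handle: 58 mm high; 58 mm in diameter up to 44 mm, its lid 60 mm in diameter above. About 0.16 kg. Origin: centre of its base, z up along its axis.
- cup: White handleless cup standing in the tray, 60 mm in diameter at the rim, 48 at the foot, 60 mm high. Loose; leave it be. Origin: centre of its base.
- small_bottle: Small amber bottle with a black cap, 38 mm in diameter, 85 mm high, standing on the table between box and tray. Loose; leave it be. Origin: centre of its base.
- brush_pot: Blue pot 70 mm in diameter, 100 mm high, with brushes sticking up to about 210 mm, at the back of the table. Loose; leave it be. Origin: centre of its base.
- big_bottle: Grey bottle, 64 mm in diameter, 170 mm high, at the back left. Loose; leave it be. Origin: centre of its base.
- big_jar: Glass jar with a steel lid, 80 mm in diameter, 100 mm high, at the back right. Loose; leave it be. Origin: centre of its base.
- tube: Metal paint tube lying on the table in front, 32 mm thick, about 115 mm long. Loose; leave it be. Origin: on the table under its middle, x towards its cap.
There are look-alikes about, which are no part of the job. What is meant by the jar is not red or turquoise, and is the larger of those in its own colour.

How it is judged:
On the way:
1. bottle and jar both stand upright in the tray, let go and at rest, while the lid is still shut (x of bottle in the frame of tray between -0.1 and 0.1 m and y of bottle in the frame of tray between -0.12 and 0.12 m and z of each of bottle, jar in the frame of tray below 0.012 m and angle between each of bottle, jar's own z axis and vertical below 0.12 rad and linear speed of each of bottle, jar below 0.03 m/s and contact force between each of bottle, jar and the fingers below 0.1 N and contact force between each of bottle, jar and the arm below 0.1 N and x of jar in the frame of tray between -0.1 and 0.1 m and y of jar in the frame of tray between -0.12 and 0.12 m and value of joint lid below 0.1 rad), for 0.2 s.
At the end, for the whole second after the job is handed in: The lid stands still at 52 to 68 degrees, held by the robot and touched by nothing else, and the bottle and the jar stand upright (within 7 degrees), untouched, on the tray's floor (x of bottle in the frame of tray between -0.1 and 0.1 m and y of bottle in the frame of tray between -0.12 and 0.12 m and z of each of bottle, jar in the frame of tray below 0.012 m and angle between each of bottle, jar's own z axis and vertical below 0.12 rad and linear speed of each of bottle, jar below 0.03 m/s and contact force between each of bottle, jar and the fingers below 0.1 N and contact force between each of bottle, jar and the arm below 0.1 N and x of jar in the frame of tray between -0.1 and 0.1 m and y of jar in the frame of tray between -0.12 and 0.12 m and value of joint lid between 0.907 and 1.187 rad and velocity of joint lid between -0.06 and 0.06 rad/s and (contact force between paint_box and the fingers above 0.3 N or contact force between paint_box and the arm above 0.3 N) and contact force between paint_box and cup below 0.2 N and contact force between paint_box and small_bottle below 0.2 N and contact force between paint_box and brush_pot below 0.2 N and contact force between paint_box and big_bottle below 0.2 N and contact force between paint_box and big_jar below 0.2 N and contact force between paint_box and tube below 0.2 N and contact force between paint_box and bottle below 0.2 N and contact force between paint_box and jar below 0.2 N); the arm keeps its last pose, push and grip.
It fails at once if the bottle or the jar is tipped over (leans more than 40 degrees) (angle between any of bottle, jar's own z axis and vertical above 0.7 rad).
It fails at once if a bystander is moved more than 30 mm or knocked over (distance of any of cup, small_bottle, brush_pot, big_bottle, big_jar, tube from where it was at the start of the episode above 0.03 m or angle between any of cup, small_bottle, brush_pot, big_bottle, big_jar's own z axis and vertical above 0.5 rad).
It also fails if it takes over 72 s, if anything falls off the work surface, if the arm or the gripper's body presses on something with over 40 N, if the wrist force passes 120 N, or if a joint passes its speed limit or range.

## Working session

There is one attempt and no reset: what is moved stays moved. The work goes in short steps, Python scripts to look and compute and a tool call to move; the robot and the scene stay as the last step left them, time stands still between calls to the robot, and variables do not carry over. Pictures are saved under pics/ and viewed, and the job is handed in when it is done.

Besides the shell and the picture viewer there is one more tool, called after "Emit:" as name(argument=value, ...) on one line, values as JSON. drive_tool: Moves the arm, as the interface text tells. Its arguments: {"type":"object","properties":{"rows":{"type":"string"},"grip_force":{"type":"number"}},"required":["rows"]}

```bash
mkdir -p pics; ls
python3 - <<'E'
from workcell import ctrl,capture,camera_info
import cv2,json
print(ctrl.get_state(), ctrl.grip_depth)
for n in("side","top"):
    im=capture(n); cv2.imwrite(f"pics/{n}0.png",cv2.resize(im,(784,588),interpolation=cv2.INTER_CUBIC)); cv2.imwrite(f"/tmp/{n}0.png",im)
    print(n,camera_info(n))
E
```

```text
pics
{'time': 0.0, 'q': array([1.10370120e+00, 3.78065361e-01, 7.96373091e-02, 1.27443495e+00,
       7.19920033e-06, 1.46043451e+00]), 'joint_vel': array([ 0.00041156, -0.00071827, -0.00136766, -0.00026814,  0.00072042,
       -0.00076883]), 'joint_torque': array([ 5.99445393e-04, -4.63610315e+01,  2.69873893e+01,  2.10017228e-02,
       -9.69863413e-05,  7.18751778e-06]), 'eef_pos': array([0.20052224, 0.53819127, 0.23036402]), 'tool_rot': array([ 1.77422288e-01,  9.84134271e-01, -9.89541519e-04, -2.97677112e-04]), 'wrist_force': array([-1.088403  , -0.04261019,  0.40416227]), 'torque': array([-0.00753897, -0.03014483, -0.01720078]), 'width': 0.08547237930474294} 0.0187
side {'K': array([[385.72683001,   0.        , 285.63782934],
       [  0.        , 385.72683001, 203.2300676 ],
       [  0.        ,   0.        ,   1.        ]]), 'rvec': array([ 2.1044896 , -0.79908891,  0.37196573]), 'tvec': array([-0.42416376,  0.30512718,  0.66288925])}
top {'K': array([[388.91001239,   0.        , 276.44156525],
       [  0.        , 388.91001239, 213.9441691 ],
       [  0.        ,   0.        ,   1.        ]]), 'rvec': array([ 2.21039613, -2.16853213,  0.02627413]), 'tvec': array([-0.00671244,  0.55689309,  0.92061773])}
```

View pics/side0.png

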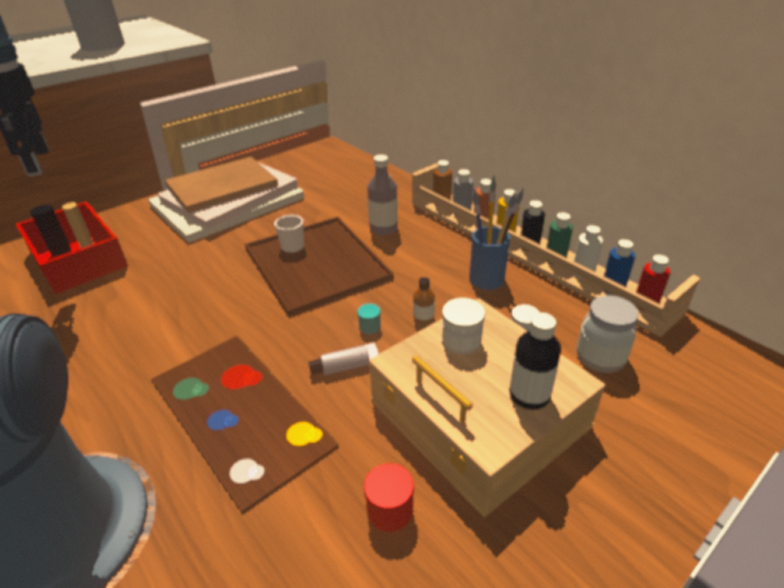

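View pics/top0.png

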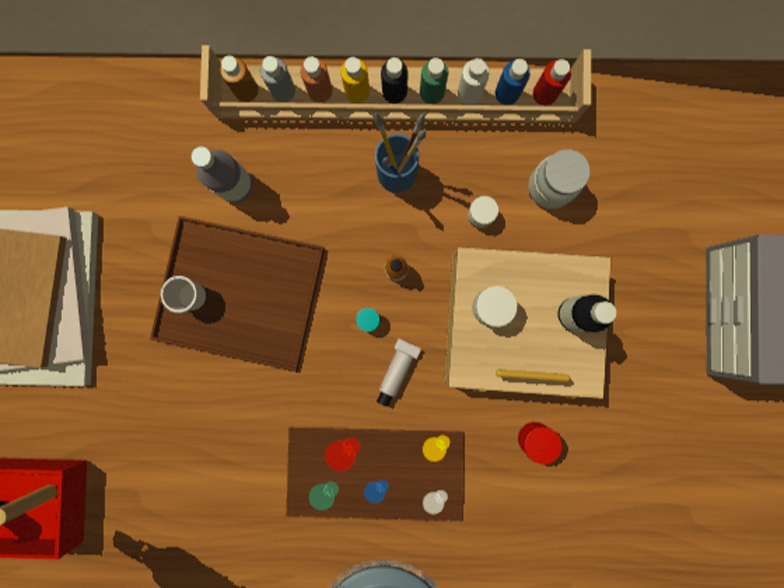

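```bash
cat > h.py <<'E'
import numpy as np,cv2
from workcell import camera_info
def cam(n):
    c=camera_info(n);R=cv2.Rodrigues(c["rvec"])[0];return c["K"],R,c["tvec"],c["rvec"]
def px2w(n,u,v,z):
    K,R,t,_=cam(n);d=R.T@np.linalg.inv(K)@np.array([u,v,1.]);o=-R.T@t
    return o+d*(z-o[2])/d[2]
def w2px(n,P):
    K,R,t,r=cam(n);return cv2.projectPoints(np.array(P,float).reshape(-1,1,3),r,t,K,None)[0].reshape(-1,2)
E
python3 - <<'E'
import cv2
t=cv2.imread('/tmp/top0.png')
# box crop orig px x 310-450,y 165-295
cv2.imwrite('pics/boxc.png',cv2.resize(t[165:295,310:450],None,fx=4.5,fy=4.5,interpolation=cv2.INTER_CUBIC))
cv2.imwrite('pics/trayc.png',cv2.resize(t[145:275,100:240],None,fx=4.5,fy=4.5,interpolation=cv2.INTER_CUBIC))
s=cv2.imread('/tmp/side0.png')
cv2.imwrite('pics/sboxc.png',cv2.resize(s[205:375,255:445],None,fx=3.5,fy=3.5,interpolation=cv2.INTER_CUBIC))
E
```

```text
(no output)
```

View pics/boxc.png

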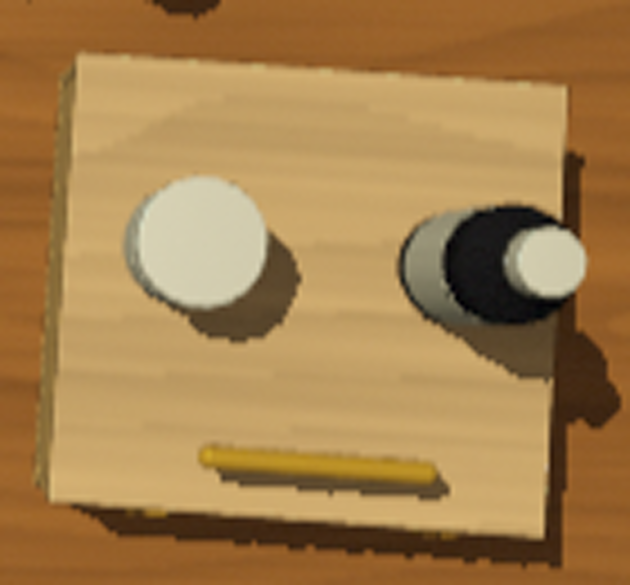

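View pics/trayc.png

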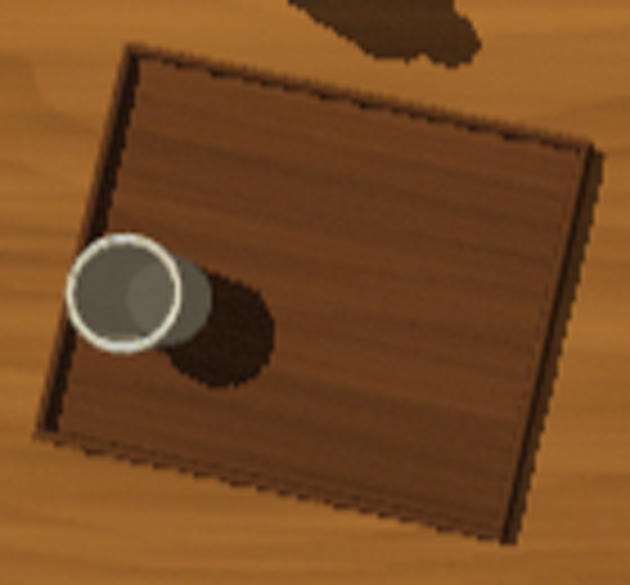

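View pics/sboxc.png

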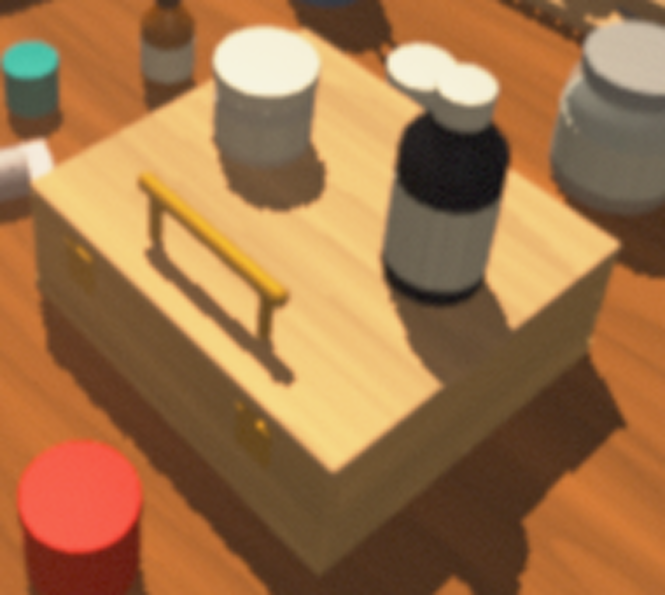

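```bash
cat > m.py <<'E'
from h import *
def c(u,v,ox,oy,f=4.5): return ((u+.5)/f-.5+ox,(v+.5)/f-.5+oy)
def P(u,v,z,o): return px2w("top",*c(u,v,*o),z)
B=(310,165);T=(100,145)
L=np.array([P(u,v,.0885,B) for u,v in[(77,55),(567,88),(545,537),(49,501)]])
print("lid",L.round(4),"sizes",[np.linalg.norm(L[i]-L[(i+1)%4]).round(4) for i in range(4)])
box=L.mean(0)[:2]
d=(L[0]+L[1]-L[2]-L[3])[:2];e=(L[0]+L[3]-L[1]-L[2])[:2];
print("box",box,"yaw",np.arctan2(d[1],d[0]),np.arctan2(-e[0],e[1]))
H=[P(u,v,.1235,B) for u,v in[(200,456),(437,474)]];print("bar",H,np.linalg.norm(H[0]-H[1]),(H[0]+H[1])/2)
print("jar",P(203,243,.1465,B),"bottlecap",P(548,263,.2185,B))
R=np.array([P(u,v,.014,T) for u,v in[(130,46),(601,150),(512,543),(37,436)]])
print("tray",R.round(4),[np.linalg.norm(R[i]-R[(i+1)%4]).round(4) for i in range(4)],R.mean(0))
d=(R[0]+R[1]-R[2]-R[3])[:2];e=(R[0]+R[3]-R[1]-R[2])[:2];print("yaw",np.arctan2(d[1],d[0]),np.arctan2(-e[0],e[1]))
print("cup",P(124,293,.066,T))
q=lambda u,v,z:px2w("top",u/1.4,v/1.4,z)
print("small",q(397,265,.085),"turq",q(368,320,.04),"tubeends",q(407,346,.016),q(386,398,.016),"red",q(543,445,.06))
S=(255,205)
s=lambda u,v,z:px2w("side",*c(u,v,*S,3.5),z)
print("SIDE lid",[s(u,v,.0885).round(4) for u,v in[(620,245),(333,472),(33,183)]])
print("bar",s(145,181,.1235),s(281,296,.1235));print("jar",s(266,62,.1465),"cap",s(468,84,.2185))
print("traycorners",[px2w("side",u/1.4,v/1.4,.014).round(4) for u,v in[(336,220),(391,273),(294,309),(246,255)]])
E
python3 m.py
```

```text
lid [[ 0.6376 -0.1069  0.0885]
 [ 0.6254 -0.3452  0.0885]
 [ 0.408  -0.3351  0.0885]
 [ 0.42   -0.0964  0.0885]] sizes [np.float64(0.2386), np.float64(0.2177), np.float64(0.239), np.float64(0.2178)]
box [ 0.52274339 -0.22090936] yaw -0.047490057264864514 -0.050681576803925835
bar [array([ 0.44625166, -0.16277936,  0.1235    ]), array([ 0.44027934, -0.27226359,  0.1235    ])] 0.10964700643833247 [ 0.4432655  -0.21752148  0.1235    ]
jar [ 0.54450412 -0.15895134  0.1465    ] bottlecap [ 0.53639906 -0.28740772  0.2185    ]
tray [[0.6938 0.3659 0.014 ]
 [0.6417 0.1098 0.014 ]
 [0.4314 0.152  0.014 ]
 [0.4829 0.4084 0.014 ]] [np.float64(0.2613), np.float64(0.2145), np.float64(0.2615), np.float64(0.2151)] [0.56242368 0.25904125 0.014     ]
yaw -0.19836955807829829 -0.19948386783346125
cup [0.55783877 0.34309042 0.066     ]
small [ 0.60873434 -0.01227141  0.085     ] turq [0.52108608 0.03428701 0.04      ] tubeends [ 0.4783781  -0.03162751  0.016     ] [0.38988896 0.002321   0.016     ] red [ 0.32689147 -0.25078286  0.06      ]
SIDE lid [array([ 0.6261, -0.3459,  0.0885]), array([ 0.4088, -0.335 ,  0.0885]), array([ 0.4216, -0.0992,  0.0885])]
bar [ 0.44650468 -0.16619429  0.1235    ] [ 0.44314591 -0.26761895  0.1235    ]
jar [ 0.54410841 -0.15975199  0.1465    ] cap [ 0.53786448 -0.29004808  0.2185    ]
traycorners [array([0.6821, 0.3556, 0.014 ]), array([0.6428, 0.1175, 0.014 ]), array([0.4425, 0.152 , 0.014 ]), array([0.4624, 0.3673, 0.014 ])]
```

```bash
cat > plan.py <<'E'
from h import *
from scipy.spatial.transform import Rotation as Ro
from workcell import ctrl
def plan(*wps):
    """wps: (x,y,z,jawangle). prints tool-frame shift cm & rotvec; tool z straight down, tool y at jawangle"""
    s=ctrl.get_state();p=s["eef_pos"];R=Ro.from_quat(s["tool_rot"])
    print("t",s["time"],"pos",p.round(4),"jaw",np.arctan2(*R.as_matrix()[[1,0],1]).round(4),"w",s["width"].round(4),"F",s["wrist_force"].round(2),"q",s["q"].round(2))
    for x,y,z,a in wps:
        ty=np.array([np.cos(a),np.sin(a),0]);tz=np.array([0,0,-1.]);T=Ro.from_matrix(np.c_[np.cross(ty,tz),ty,tz])
        print((x,y,z,a),"->",(R.inv().apply(np.array([x,y,z])-p)*100).round(2),(R.inv()*T).as_rotvec().round(3))
E
python3 - <<'E'
from plan import *
q=lambda u,v,z:px2w("top",u/1.4,v/1.4,z)
print("pot",q(397,145,.1),"brush",q(378,115,.21),q(420,118,.21))
plan((.42,.30,.33,1.40),(.48,.05,.33,1.5),(.537,-.288,.33,1.52))
E
```

```text
pot [ 0.79629359 -0.00877203  0.1       ] brush [0.80111484 0.01723858 0.21      ] [ 0.79763633 -0.04032683  0.21      ]Traceback (most recent call last):
  File "<stdin>", line 4, in <module>
  File "plan.py", line 7, in plan
    print("t",s["time"],"pos",p.round(4),"jaw",np.arctan2(*R.as_matrix()[[1,0],1]).round(4),"w",s["width"].round(4),"F",s["wrist_force"].round(2),"q",s["q"].round(2))
                                                                                                ^^^^^^^^^^^^^^^^
AttributeError: 'float' object has no attribute 'round'
```

```bash
sed -i 's/s\["width"\].round(4)/round(s["width"],4)/' plan.py
python3 - <<'E'
from plan import *
plan((.42,.30,.33,1.40),(.48,.05,.33,1.5),(.537,-.288,.33,1.52))
E
```

```text
t 0.1 pos [0.2006 0.5383 0.2305] jaw 1.214 w 0.0854 F [-0.57 -0.65  0.23] q [ 1.1   0.38  0.08  1.27 -0.    1.46]
(0.42, 0.3, 0.33, 1.4) -> [-28.88 -14.68  -9.93] [-0.002 -0.    -0.186]
(0.48, 0.05, 0.33, 1.5) -> [-43.24 -36.01  -9.9 ] [-0.002 -0.    -0.286]
(0.537, -0.288, 0.33, 1.52) -> [-60.38 -65.69  -9.85] [-0.002 -0.    -0.306]
```

Emit:
drive_tool(rows="-3 -1 -3 0 0 0 100; -7 -3 -6 0 0 -0.03 100; -11 -5 -9 0 0 -0.06 100; -15 -7 -10 0 0 -0.1 100; -19 -9 -10 0 0 -0.13 100; -23 -11 -10 0 0 -0.16 100; -27 -13.5 -10 0 0 -0.19 100; -30 -16.5 -10 0 0 -0.2 100; -32 -20 -10 0 0 -0.22 100; -34 -23 -10 0 0 -0.24 100", grip_force=40)

```text
time: 1.1
eef_pos: [0.4389, 0.2021, 0.3303]
tool_rot: [0.058, 0.998, -0.001, -0.001]
wrist_force: [0.4, -0.4, 0.5]
width: 0.085
```

Run:
```python
from plan import *
plan((.50,-.05,.33,1.5),(.537,-.288,.30,1.52),(.537,-.288,.1515,1.52))
```

```text
t 1.1 pos [0.4389 0.2021 0.3303] jaw 1.454 w 0.085 F [ 0.43 -0.35  0.46] q [ 0.3   0.18  0.07  1.46 -0.    0.42]
(0.5, -0.05, 0.33, 1.5) -> [ -9.01 -24.33   0.07] [-0.002 -0.002 -0.046]
(0.537, -0.288, 0.3, 1.52) -> [-15.46 -47.53   3.11] [-0.002 -0.002 -0.066]
(0.537, -0.288, 0.1515, 1.52) -> [-15.49 -47.49  17.96] [-0.002 -0.002 -0.066]
```

Emit:
drive_tool(rows="-1.5 -4 0 0 0 0 100; -3 -8.5 0 0 0 -0.01 100; -5 -13 0 0 0 -0.02 100; -7 -17.5 0 0 0 -0.03 100; -8.5 -22 0 0 0 -0.04 100; -10 -26.5 0 0 0 -0.05 100; -11.5 -31 0 0 0 -0.06 100; -13 -35.5 0 0 0 -0.07 100; -14.5 -40 0 0 0 -0.07 100; -15.5 -44 0 0 0 -0.07 100")

```text
time: 2.1
eef_pos: [0.5416, -0.2552, 0.3302]
tool_rot: [0.024, 1.0, -0.001, -0.001]
wrist_force: [0.6, 0.5, 0.9]
width: 0.0854
```

Run:
```python
from plan import *
plan((.537,-.288,.25,1.52),(.537,-.288,.1515,1.52))
```

```text
t 2.1 pos [ 0.5416 -0.2552  0.3302] jaw 1.5232 w 0.0854 F [0.58 0.48 0.93] q [-0.54  0.44  0.43  1.56 -0.   -0.5 ]
(0.537, -0.288, 0.25, 1.52) -> [ 0.28 -3.28  8.03] [-0.002 -0.003  0.003]
(0.537, -0.288, 0.1515, 1.52) -> [ 0.25 -3.26 17.88] [-0.002 -0.003  0.003]
```

Emit:
drive_tool(rows="0.1 -1.5 1 0 0 0 100; 0.3 -3.3 3 0 0 0 100; 0.3 -3.3 5 0 0 0 100; 0.3 -3.3 7 0 0 0 100; 0.3 -3.3 9 0 0 0 100; 0.3 -3.3 11 0 0 0 100; 0.3 -3.3 13 0 0 0 100; 0.3 -3.3 15 0 0 0 100; 0.3 -3.3 17 0 0 0 100; 0.3 -3.3 17.9 0 0 0 100")

```text
time: 3.1
eef_pos: [0.5348, -0.2866, 0.1485]
tool_rot: [0.023, 1.0, 0.001, -0.003]
wrist_force: [-0.5, 0.1, -0.9]
width: 0.0857
```

Run:
```python
from plan import *
from workcell import capture
plan((.537,-.288,.1515,1.52))
im=capture("side");cv2.imwrite("pics/s1.png",cv2.resize(im[150:380,250:500],None,fx=2.6,fy=2.6,interpolation=cv2.INTER_CUBIC))
```

```text
t 3.1 pos [ 0.5348 -0.2866  0.1485] jaw 1.5238 w 0.0857 F [-0.47  0.07 -0.86] q [-0.6   0.48  0.02  1.12 -0.   -0.55]
(0.537, -0.288, 0.1515, 1.52) -> [-0.23 -0.13 -0.3 ] [ 0.001 -0.007  0.004]
```

View pics/s1.png

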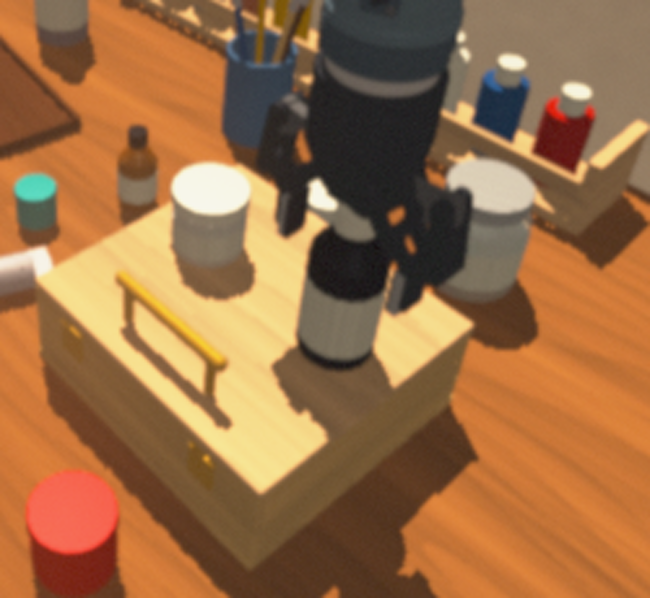

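Emit:
drive_tool(rows="-0.2 -0.1 -0.3 0 0 0 100; -0.2 -0.1 -0.3 0 0 0 70; -0.2 -0.1 -0.3 0 0 0 55; -0.2 -0.1 -0.3 0 0 0 40; -0.2 -0.1 -0.3 0 0 0 30; -0.2 -0.1 -0.3 0 0 0 30; -0.2 -0.1 -0.3 0 0 0 30; -0.2 -0.1 -0.3 0 0 0 30; -0.2 -0.1 -0.6 0 0 0 30; -0.2 -0.1 -1.5 0 0 0 30", grip_force=40)

```text
time: 4.15
eef_pos: [0.5356, -0.2869, 0.1619]
tool_rot: [0.024, 1.0, 0.002, -0.005]
wrist_force: [0.4, 0.5, -1.4]
width: 0.0524
```

Run:
```python
from plan import *
from workcell import capture
plan((.55,-.288,.26,1.50),(.55,0.,.26,1.43),(.594,.191,.26,1.371),(.594,.191,.075,1.371))
im=capture("side");cv2.imwrite("pics/s2.png",cv2.resize(im[150:380,250:500],None,fx=2.6,fy=2.6,interpolation=cv2.INTER_CUBIC))
```

```text
t 4.15 pos [ 0.5356 -0.2869  0.1619] jaw 1.5237 w 0.0524 F [ 0.36  0.52 -1.42] q [-0.59  0.48  0.06  1.16 -0.   -0.55]
(0.55, -0.288, 0.26, 1.5) -> [-1.34 -0.01 -9.83] [ 0.003 -0.01   0.024]
(0.55, 0.0, 0.26, 1.43) -> [ 1.000e-02  2.876e+01 -9.720e+00] [ 0.003 -0.01   0.094]
(0.594, 0.191, 0.26, 1.371) -> [-3.49 48.04 -9.7 ] [ 0.002 -0.01   0.153]
(0.594, 0.191, 0.075, 1.371) -> [-3.68 47.99  8.8 ] [ 0.002 -0.01   0.153]
```

View pics/s2.png

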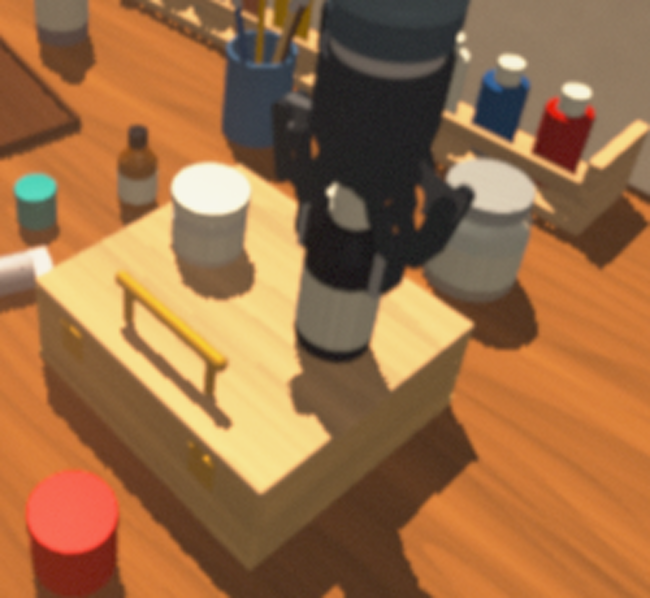

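Emit:
drive_tool(rows="-0.2 0 -2 0 -0.01 0 30; -0.5 0 -5 0 -0.01 0 30; -0.8 0 -8 0 -0.01 0.01 30; -1 1 -10 0 -0.01 0.02 30; -1.3 3 -10.5 0 -0.01 0.02 30; -1.3 6 -10.5 0 -0.01 0.03 30; -1.2 10 -10.5 0 -0.01 0.04 30; -1 14 -10 0 -0.01 0.05 30; -0.8 18 -10 0 -0.01 0.06 30; -0.5 22 -10 0 -0.01 0.07 30")

```text
time: 5.2
eef_pos: [0.5522, -0.0666, 0.2642]
tool_rot: [0.059, 0.998, 0.001, 0.001]
wrist_force: [1.0, 0.9, -1.6]
width: 0.0523
```

Run:
```python
from plan import *
plan((.594,.191,.26,1.371),(.594,.191,.075,1.371))
```

```text
t 5.2 pos [ 0.5522 -0.0666  0.2642] jaw 1.4531 w 0.0523 F [ 0.99  0.93 -1.57] q [-0.23  0.33  0.1   1.34  0.   -0.12]
(0.594, 0.191, 0.26, 1.371) -> [-1.12 26.07  0.46] [0.001 0.002 0.082]
(0.594, 0.191, 0.075, 1.371) -> [-1.09 26.05 18.96] [0.001 0.002 0.082]
```

Emit:
drive_tool(rows="-0.1 4 0.2 0 0 0.01 30; -0.3 8 0.4 0 0 0.02 30; -0.5 12 0.4 0 0 0.04 30; -0.7 16 0.4 0 0 0.05 30; -0.9 20 0.4 0 0 0.06 30; -1 23 1 0 0 0.07 30; -1.1 25 3 0 0 0.08 30; -1.1 26 6 0 0 0.08 30; -1.1 26 9 0 0 0.08 30; -1.1 26 12 0 0 0.08 30")

```text
time: 6.2
eef_pos: [0.5938, 0.1911, 0.1435]
tool_rot: [0.098, 0.995, 0.001, 0.001]
wrist_force: [-0.5, -0.1, -1.7]
width: 0.0523
```

Run:
```python
from plan import *
from workcell import capture
plan((.594,.191,.075,1.371),(.594,.191,.069,1.371))
im=capture("side");cv2.imwrite("pics/s3.png",cv2.resize(im[80:310,150:400],None,fx=2.6,fy=2.6,interpolation=cv2.INTER_CUBIC))
```

```text
t 6.2 pos [0.5938 0.1911 0.1435] jaw 1.3742 w 0.0523 F [-0.52 -0.05 -1.74] q [0.21 0.51 0.06 1.12 0.   0.41]
(0.594, 0.191, 0.075, 1.371) -> [-0.01 -0.01  6.85] [0.001 0.002 0.003]
(0.594, 0.191, 0.069, 1.371) -> [-0.01 -0.01  7.45] [0.001 0.002 0.003]
```

View pics/s3.png

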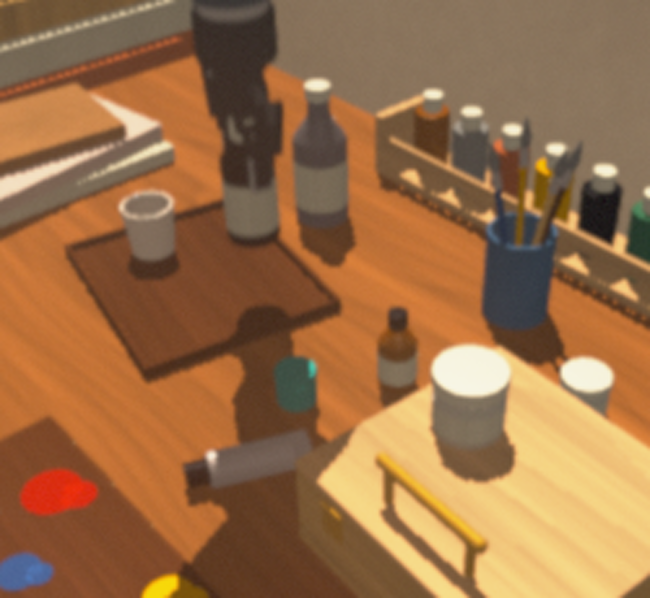

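Emit:
drive_tool(rows="0 0 2 0 0 0 30; 0 0 4 0 0 0 30; 0 0 5.5 0 0 0 30; 0 0 6.3 0 0 0 30; 0 0 6.8 0 0 0 30; 0 0 7 0 0 0 30; 0 0 7.1 0 0 0 30; 0 0 7.2 0 0 0 30; 0 0 7.2 0 0 0 30; 0 0 7.2 0 0 0 30")

```text
time: 7.25
eef_pos: [0.5911, 0.1898, 0.0701]
tool_rot: [0.098, 0.995, -0.001, -0.001]
wrist_force: [-6.4, -2.3, 17.2]
width: 0.0526
```

Run:
```python
from plan import *
from workcell import capture
plan((.594,.191,.069,1.371))
im=capture("side");cv2.imwrite("pics/s4.png",cv2.resize(im[80:250,170:340],None,fx=3.5,fy=3.5,interpolation=cv2.INTER_CUBIC))
```

```text
t 7.25 pos [0.5911 0.1898 0.0701] jaw 1.3735 w 0.0526 F [-6.38 -2.27 17.19] q [ 0.21  0.56 -0.06  0.96 -0.    0.41]
(0.594, 0.191, 0.069, 1.371) -> [-0.26  0.18  0.11] [-0.002 -0.003  0.003]
```

View pics/s4.png

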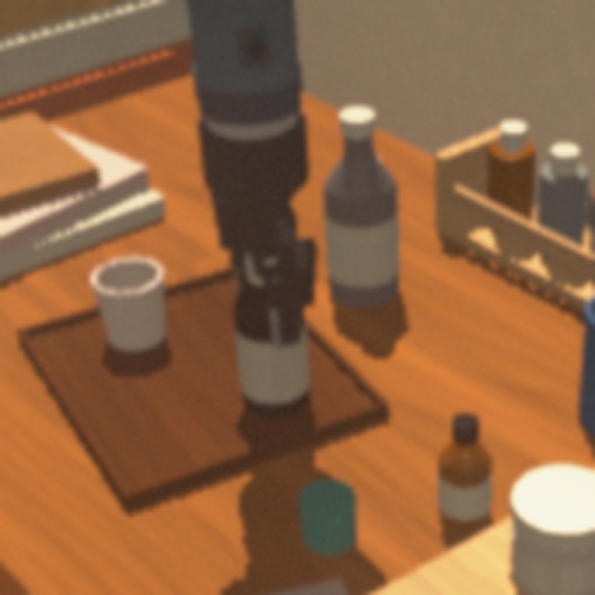

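Emit:
drive_tool(rows="0 0 -0.1 0 0 0 50; 0 0 -0.1 0 0 0 70; 0 0 -0.1 0 0 0 80; 0 0 -0.1 0 0 0 95; 0 0 -0.1 0 0 0 100; 0 0 -0.1 0 0 0 100; 0 0 -1 0 0 0 100; 0 0 -3 0 0 0 100; 0 0 -6 0 0 0 100; 0 0 -10 0 0 0 100")

```text
time: 8.3
eef_pos: [0.5899, 0.1896, 0.1699]
tool_rot: [0.098, 0.995, -0.001, -0.003]
wrist_force: [0.9, 0.9, 0.6]
width: 0.0852
```

Run:
```python
from plan import *
from workcell import capture
plan((.594,.191,.24,1.371),(.54,-.05,.26,1.43),(.544,-.159,.26,1.52),(.544,-.159,.1035,1.52))
im=capture("side");cv2.imwrite("pics/s5.png",cv2.resize(im[80:250,170:340],None,fx=3.5,fy=3.5,interpolation=cv2.INTER_CUBIC))
```

```text
t 8.3 pos [0.5899 0.1896 0.1699] jaw 1.3736 w 0.0852 F [0.91 0.86 0.59] q [ 0.21  0.5   0.11  1.19 -0.    0.41]
(0.594, 0.191, 0.24, 1.371) -> [-0.33  0.19 -7.01] [-0.003 -0.006  0.003]
(0.54, -0.05, 0.26, 1.43) -> [  0.26 -24.5   -8.93] [-0.003 -0.006 -0.056]
(0.544, -0.159, 0.26, 1.52) -> [ -2.27 -35.11  -8.91] [-0.003 -0.006 -0.146]
(0.544, -0.159, 0.1035, 1.52) -> [ -2.37 -35.06   6.74] [-0.003 -0.006 -0.146]
```

View pics/s5.png

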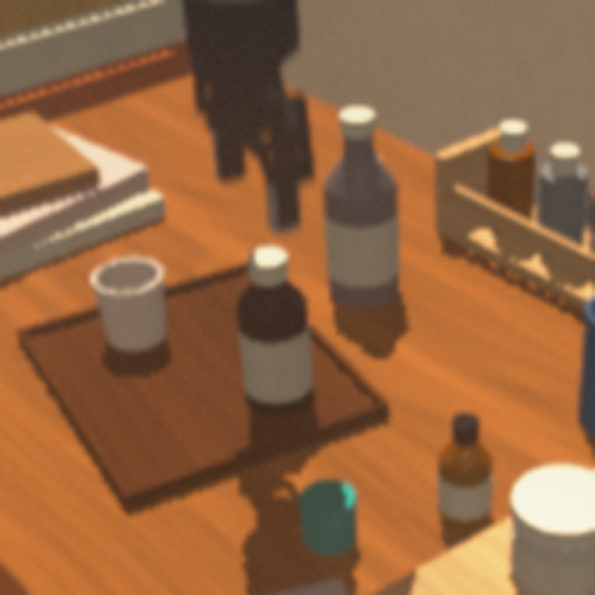

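Emit:
drive_tool(rows="0 0 -4 0 0 0 100; 0 -1 -7 0 0 0 100; 0 -4 -8.5 0 0 -0.02 100; 0 -8 -9 0 0 -0.03 100; 0 -12 -9 0 0 -0.04 100; 0 -16.5 -9 0 0 -0.05 100; 0 -21 -9 0 0 -0.06 100; -0.5 -25 -9 0 0 -0.08 100; -1.2 -29 -9 0 0 -0.11 100; -1.8 -32 -8 0 0 -0.13 100")

```text
time: 9.35
eef_pos: [0.5491, -0.1296, 0.2603]
tool_rot: [0.034, 0.999, -0.0, 0.005]
wrist_force: [-0.1, 0.4, 0.2]
width: 0.0855
```

Run:
```python
from plan import *
plan((.544,-.159,.16,1.52),(.544,-.159,.1035,1.52))
```

```text
t 9.35 pos [ 0.5491 -0.1296  0.2603] jaw 1.5031 w 0.0855 F [-0.08  0.41  0.21] q [-0.35  0.34  0.1   1.32  0.   -0.28]
(0.544, -0.159, 0.16, 1.52) -> [ 0.41 -2.97 10.03] [-0.001  0.01  -0.017]
(0.544, -0.159, 0.1035, 1.52) -> [ 0.46 -2.96 15.68] [-0.001  0.01  -0.017]
```

Emit:
drive_tool(rows="0.2 -1.5 0.5 0 0.01 -0.01 100; 0.4 -3 2 0 0.01 -0.02 100; 0.4 -3 4 0 0.01 -0.02 100; 0.4 -3 6 0 0.01 -0.02 100; 0.4 -3 8 0 0.01 -0.02 100; 0.4 -3 9.5 0 0.01 -0.02 100; 0.4 -3 10.5 0 0.01 -0.02 100; 0.4 -3 11 0 0.01 -0.02 100; 0.4 -3 11 0 0.01 -0.02 100; 0.4 -3 11 0 0.01 -0.02 100")

```text
time: 10.35
eef_pos: [0.5446, -0.1595, 0.151]
tool_rot: [0.024, 1.0, -0.0, 0.0]
wrist_force: [0.1, 0.4, 0.6]
width: 0.0856
```

Run:
```python
from plan import *
from workcell import capture
plan((.544,-.159,.1035,1.52))
im=capture("side");cv2.imwrite("pics/s6.png",cv2.resize(im[150:380,250:500],None,fx=2.6,fy=2.6,interpolation=cv2.INTER_CUBIC))
```

```text
t 10.35 pos [ 0.5446 -0.1595  0.151 ] jaw 1.5232 w 0.0856 F [0.12 0.37 0.61] q [-0.4   0.4  -0.1   1.07 -0.   -0.35]
(0.544, -0.159, 0.1035, 1.52) -> [0.07 0.05 4.75] [-0.001  0.001  0.003]
```

View pics/s6.png

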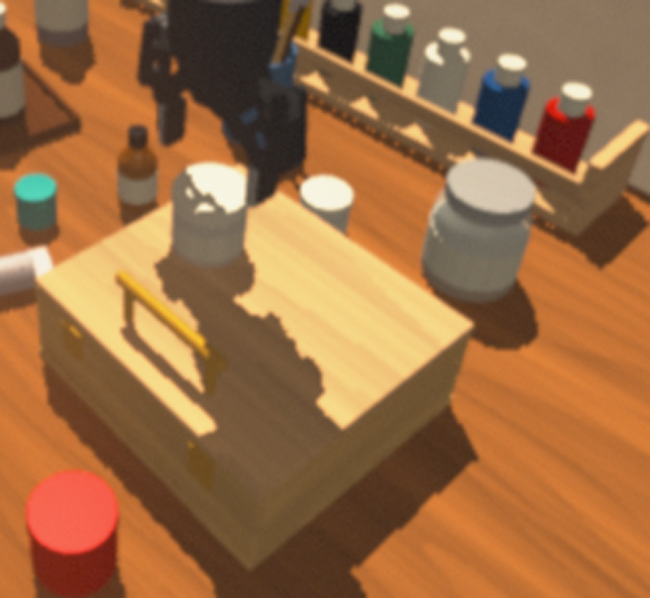

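Emit:
drive_tool(rows="0 0 1 0 0 0 100; 0 0 2 0 0 0 100; 0 0 3 0 0 0 100; 0 0 4 0 0 0 100; 0 0 4.7 0 0 0 100; 0 0 4.7 0 0 0 100; 0 0 4.7 0 0 0 80; 0 0 4.7 0 0 0 60; 0 0 4.7 0 0 0 40; 0 0 4.7 0 0 0 40")

```text
time: 11.4
eef_pos: [0.5454, -0.1597, 0.1049]
tool_rot: [0.024, 1.0, -0.001, 0.001]
wrist_force: [-0.2, 0.8, 2.6]
width: 0.0591
```

Emit:
drive_tool(rows="0 0 0 0 0 0 40; 0 0 0 0 0 0 40; 0 0 0 0 0 0 40; 0 0 0 0 0 0 40; 0 0 -0.3 0 0 0 40; 0 0 -0.8 0 0 0 40; 0 0 -1.5 0 0 0 40; 0 0 -2.2 0 0 0 40; 0 0 -3 0 0 0 40; 0 0 -3 0 0 0 40")

```text
time: 12.4
eef_pos: [0.5464, -0.1601, 0.1367]
tool_rot: [0.024, 1.0, -0.001, 0.003]
wrist_force: [0.9, -0.1, -2.0]
width: 0.0587
```

Run:
```python
from plan import *
from workcell import capture
plan((.544,-.159,.22,1.52),(.53,0,.22,1.43),(.506,.209,.22,1.371),(.506,.209,.021,1.371))
im=capture("side");cv2.imwrite("pics/s7.png",cv2.resize(im[150:380,250:500],None,fx=2.6,fy=2.6,interpolation=cv2.INTER_CUBIC))
```

```text
t 12.4 pos [ 0.5464 -0.1601  0.1367] jaw 1.5232 w 0.0587 F [ 0.93 -0.11 -1.99] q [-0.4   0.4  -0.13  1.03 -0.   -0.35]
(0.544, -0.159, 0.22, 1.52) -> [ 0.2   0.08 -8.34] [-0.002  0.005  0.003]
(0.53, 0, 0.22, 1.43) -> [ 2.35 15.9  -8.38] [-0.002  0.005  0.093]
(0.506, 0.209, 0.22, 1.371) -> [ 5.74 36.66 -8.45] [-0.002  0.005  0.152]
(0.506, 0.209, 0.021, 1.371) -> [ 5.85 36.7  11.45] [-0.002  0.005  0.152]
```

View pics/s7.png

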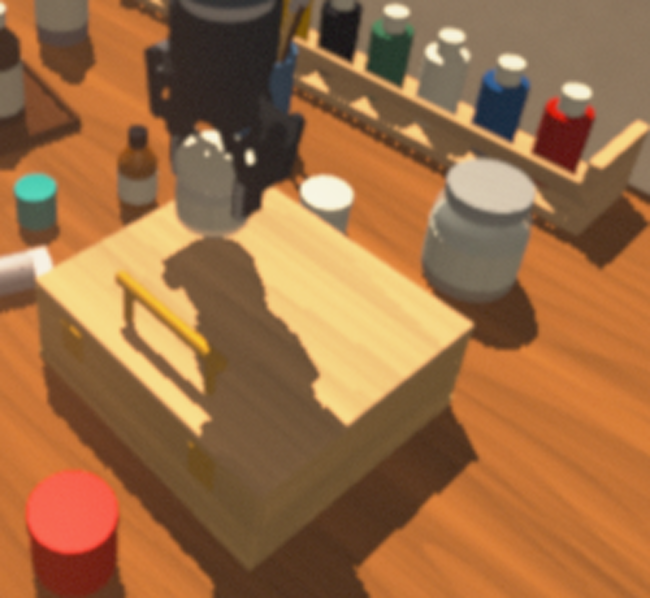

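Emit:
drive_tool(rows="0 0 -2.5 0 0 0 40; 0.2 0.5 -5 0 0 0 40; 0.5 2 -6.5 0 0 0.01 40; 1 5 -7 0 0 0.03 40; 1.7 9 -7 0 0 0.05 40; 2.5 13 -7 0 0 0.07 40; 3.5 17 -7 0 0 0.09 40; 4.4 21 -7 0 0 0.11 40; 5.2 25 -7 0 0 0.12 40; 5.9 29 -7 0 0 0.14 40")

```text
time: 13.45
eef_pos: [0.4998, 0.1342, 0.2049]
tool_rot: [0.094, 0.996, -0.001, 0.002]
wrist_force: [0.7, -0.4, -1.7]
width: 0.0593
```

Run:
```python
from plan import *
plan((.491,.212,.20,1.371),(.491,.212,.05,1.371),(.491,.212,.0225,1.371))
```

```text
t 13.45 pos [0.4998 0.1342 0.2049] jaw 1.3824 w 0.0593 F [ 0.68 -0.38 -1.7 ] q [ 0.14  0.27 -0.14  1.16 -0.    0.33]
(0.491, 0.212, 0.2, 1.371) -> [2.32 7.48 0.47] [-0.001  0.004  0.011]
(0.491, 0.212, 0.05, 1.371) -> [ 2.39  7.5  15.47] [-0.001  0.004  0.011]
(0.491, 0.212, 0.0225, 1.371) -> [ 2.4   7.51 18.22] [-0.001  0.004  0.011]
```

Emit:
drive_tool(rows="1.1 3.5 0.3 0 0 0 40; 2 6.2 0.4 0 0 0.01 40; 2.4 7.5 1.5 0 0 0.01 40; 2.4 7.5 4 0 0 0.01 40; 2.4 7.5 7 0 0 0.01 40; 2.4 7.5 10 0 0 0.01 40; 2.4 7.5 13 0 0 0.01 40; 2.4 7.5 15.5 0 0 0.01 40; 2.4 7.5 17 0 0 0.01 40; 2.4 7.5 17.3 0 0 0.01 40")

```text
time: 14.45
eef_pos: [0.4886, 0.2106, 0.0289]
tool_rot: [0.099, 0.995, -0.002, -0.0]
wrist_force: [-0.1, -0.2, -1.2]
width: 0.059
```

Run:
```python
from plan import *
from workcell import capture
plan((.491,.212,.0225,1.371))
im=capture("side");cv2.imwrite("pics/s8.png",cv2.resize(im[80:250,170:340],None,fx=3.5,fy=3.5,interpolation=cv2.INTER_CUBIC))
```

```text
t 14.45 pos [0.4886 0.2106 0.0289] jaw 1.3717 w 0.059 F [-0.05 -0.15 -1.2 ] q [ 0.29  0.45 -0.38  0.75 -0.    0.49]
(0.491, 0.212, 0.0225, 1.371) -> [-0.2   0.19  0.64] [-0.004 -0.     0.001]
```

View pics/s8.png

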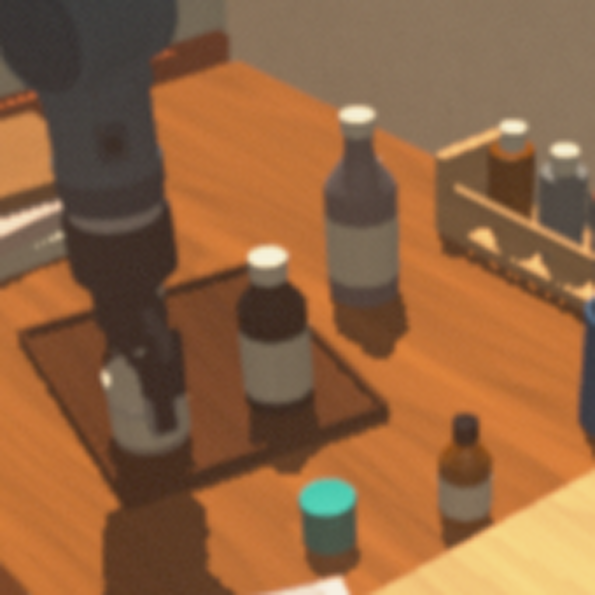

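Emit:
drive_tool(rows="-0.1 0.1 0.3 0 0 0 40; -0.1 0.1 0.4 0 0 0 40; -0.1 0.1 0.5 0 0 0 40; -0.1 0.1 0.6 0 0 0 40; -0.1 0.1 0.6 0 0 0 40; -0.1 0.1 0.6 0 0 0 40; -0.1 0.1 0.6 0 0 0 75; -0.1 0.1 0.6 0 0 0 85; -0.1 0.1 0.6 0 0 0 100; -0.1 0.1 0.6 0 0 0 100")

```text
time: 15.5
eef_pos: [0.4907, 0.2117, 0.024]
tool_rot: [0.099, 0.995, -0.002, 0.001]
wrist_force: [-0.4, 0.4, 0.3]
width: 0.0854
```

Emit:
drive_tool(rows="0 0 0 0 0 0 100; 0 0 -1 0 0 0 100; 0 0 -2.5 0 0 0 100; 0 0 -4.5 0 0 0 100; 0 0 -7 0 0 0 100; 0 0 -10 0 0 0 100; 0 0 -13 0 0 0 100; 0 0 -16 0 0 0 100; 0 0 -18 0 0 0 100; 0 0 -19 0 0 0 100")

```text
time: 16.5
eef_pos: [0.4917, 0.2127, 0.217]
tool_rot: [0.099, 0.995, -0.001, 0.003]
wrist_force: [-0.9, 0.0, 0.3]
width: 0.0852
```

Run:
```python
from plan import *
from workcell import capture
plan((.44,-.05,.22,.8),(.443,-.2175,.22,-.049),(.443,-.2175,.1045,-.049))
im=capture("side");cv2.imwrite("pics/s9.png",cv2.resize(im,(784,588),interpolation=cv2.INTER_CUBIC))
```

```text
t 16.5 pos [0.4917 0.2127 0.217 ] jaw 1.3718 w 0.0852 F [-0.94  0.01  0.26] q [ 0.29  0.3  -0.07  1.2  -0.    0.49]
(0.44, -0.05, 0.22, 0.8) -> [ -0.12 -26.78  -0.27] [0.    0.005 0.572]
(0.443, -0.2175, 0.22, -0.049) -> [ -3.73 -43.14  -0.23] [0.003 0.005 1.421]
(0.443, -0.2175, 0.1045, -0.049) -> [ -3.67 -43.12  11.32] [0.003 0.005 1.421]
```

View pics/s9.png

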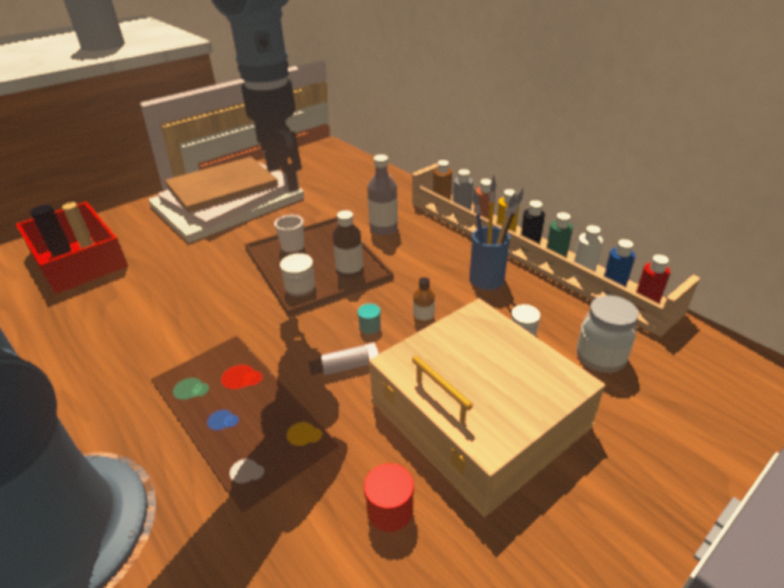

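Emit:
drive_tool(rows="0 -3 0 0 0 0.1 100; 0 -7 0 0 0 0.22 90; 0 -11.5 0 0 0 0.35 80; 0 -16 0 0 0 0.48 70; 0 -20.5 0 0 0 0.62 60; 0 -25 0 0 0 0.76 60; -0.5 -29.5 0 0 0 0.9 60; -1.3 -34 0 0 0 1.04 60; -2.3 -38 0 0 0 1.18 60; -3.2 -41 0 0 0 1.31 60")

```text
time: 17.55
eef_pos: [0.4413, -0.1976, 0.2171]
tool_rot: [0.688, 0.726, 0.001, 0.002]
wrist_force: [-0.3, 0.0, 0.6]
width: 0.0513
```

Run:
```python
from plan import *
plan((.443,-.2175,.16,-.049),(.443,-.2175,.1045,-.049))
```

```text
t 17.55 pos [ 0.4413 -0.1976  0.2171] jaw 0.0542 w 0.0513 F [-0.3   0.01  0.56] q [-0.55  0.19 -0.21  1.17  0.    0.96]
(0.443, -0.2175, 0.16, -0.049) -> [-1.99  0.04  5.71] [0.004 0.002 0.103]
(0.443, -0.2175, 0.1045, -0.049) -> [-1.980e+00  1.000e-02  1.126e+01] [0.004 0.002 0.103]
```

Emit:
drive_tool(rows="-1 0 0 0 0 0.05 60; -2 0 0.5 0 0 0.1 60; -2 0 2 0 0 0.1 60; -2 0 3.5 0 0 0.1 60; -2 0 5 0 0 0.1 60; -2 0 5.7 0 0 0.1 60; -2 0 5.7 0 0 0.1 60; -2 0 5.7 0 0 0.1 60; -2 0 5.7 0 0 0.1 60; -2 0 5.7 0 0 0.1 60")

```text
time: 18.55
eef_pos: [0.4432, -0.2179, 0.1608]
tool_rot: [0.723, 0.691, 0.001, 0.003]
wrist_force: [0.6, 0.1, -0.3]
width: 0.0513
```

Run:
```python
from plan import *
from workcell import capture
plan((.443,-.2175,.1045,-.049))
im=capture("side");cv2.imwrite("pics/s10.png",cv2.resize(im[205:375,255:445],None,fx=3.5,fy=3.5,interpolation=cv2.INTER_CUBIC))
```

```text
t 18.55 pos [ 0.4432 -0.2179  0.1608] jaw -0.0457 w 0.0513 F [ 0.56  0.07 -0.27] q [-0.59  0.24 -0.29  1.03  0.    1.03]
(0.443, -0.2175, 0.1045, -0.049) -> [ 0.05 -0.05  5.63] [0.006 0.002 0.003]
```

View pics/s10.png

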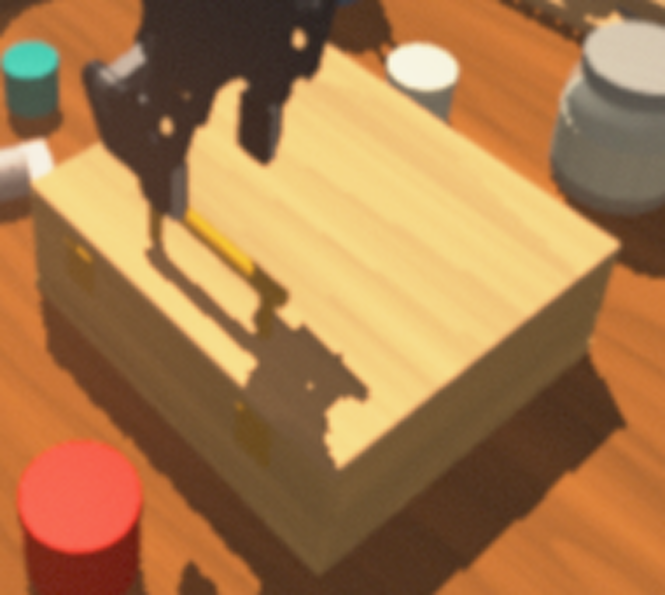

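Emit:
drive_tool(rows="0 0 1.5 0 0 0 60; 0 0 3 0 0 0 60; 0 0 4.5 0 0 0 60; 0 0 5.4 0 0 0 60; 0 0 5.5 0 0 0 60; 0 0 5.5 0 0 0 40; 0 0 5.5 0 0 0 20; 0 0 5.5 0 0 0 0; 0 0 5.5 0 0 0 0; 0 0 5.5 0 0 0 0", grip_force=60)

```text
time: 19.6
eef_pos: [0.444, -0.2184, 0.1067]
tool_rot: [0.723, 0.691, 0.001, 0.004]
wrist_force: [-0.6, -0.1, 6.3]
width: 0.0087
```

Run:
```python
from plan import *
from workcell import capture
plan((.443,-.2175,.1045,-.049))
im=capture("side");cv2.imwrite("pics/s11.png",cv2.resize(im[205:375,255:445],None,fx=3.5,fy=3.5,interpolation=cv2.INTER_CUBIC))
```

```text
t 19.6 pos [ 0.444  -0.2184  0.1067] jaw -0.0458 w 0.0087 F [-0.62 -0.1   6.25] q [-0.59  0.29 -0.38  0.89  0.    1.03]
(0.443, -0.2175, 0.1045, -0.049) -> [ 0.09 -0.1   0.22] [0.007 0.003 0.003]
```

View pics/s11.png

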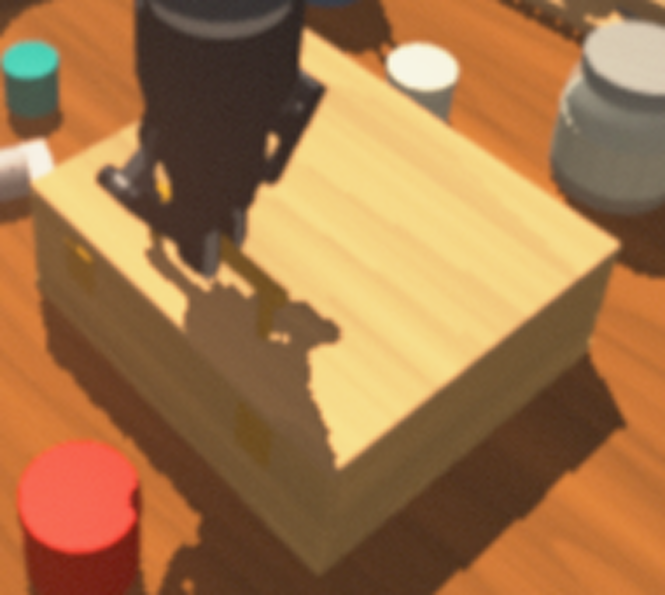

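Emit:
drive_tool(rows="0 0.1 -0.8 0 0 0 0; 0 0.45 -1.65 0 0 0 0; 0 1 -3.2 0 0 0 0; 0 1.8 -4.8 0 0 0 0; 0 2.6 -6.25 0 0 0 0; 0 3.6 -7.6 0 0 0 0; 0 4.7 -8.9 0 0 0 0; 0 4.7 -8.9 0 0 0 0; 0 4.7 -8.9 0 0 0 0; 0 4.7 -8.9 0 0 0 0")

```text
time: 20.65
eef_pos: [0.4879, -0.2206, 0.1951]
tool_rot: [0.723, 0.69, -0.001, 0.002]
wrist_force: [-4.8, -2.1, 0.1]
width: 0.0088
```

Run:
```python
from plan import *
from workcell import capture
s0=np.array([.444,-.2184,.1067])
a=-.049;h=s0+np.array([.19*np.cos(a),.19*np.sin(a),-.043])
def t(deg):
    r=np.radians(deg);x=-.19*np.cos(r)+.043*np.sin(r);z=.043*np.cos(r)+.19*np.sin(r)
    return (h[0]+x*np.cos(a),h[1]+x*np.sin(a),h[2]+z,a)
plan(*[t(d) for d in(30,40,50,55,60)])
p=ctrl.get_state()["eef_pos"]-h;print("angle est",np.degrees(np.arctan2(p[2],-(p[0]*np.cos(a)+p[1]*np.sin(a)))-np.arctan2(.043,.19)), "radius",np.hypot(p[2],(p[0]*np.cos(a)+p[1]*np.sin(a))))
im=capture("side");cv2.imwrite("pics/s12.png",cv2.resize(im[150:375,220:470],None,fx=2.6,fy=2.6,interpolation=cv2.INTER_CUBIC))
```

```text
t 20.65 pos [ 0.4879 -0.2206  0.1951] jaw -0.0464 w 0.0088 F [-4.77 -2.11  0.09] q [-0.54  0.31 -0.11  1.15 -0.    1.08]
(np.float64(0.4908988148731648), np.float64(-0.22069988289642764), np.float64(0.19593909236273085), -0.049) -> [-0.    0.3  -0.08] [0.002 0.004 0.003]
(np.float64(0.5160048945855522), np.float64(-0.22193106631722462), np.float64(0.21876955689455851), -0.049) -> [-0.02  2.82 -2.36] [0.002 0.004 0.003]
(np.float64(0.5446892667029766), np.float64(-0.2233377265282778), np.float64(0.23688831140912703), -0.049) -> [-0.03  5.69 -4.17] [0.002 0.004 0.003]
(np.float64(0.5601044919773058), np.float64(-0.22409367767648677), np.float64(0.24400267517800342), -0.049) -> [-0.04  7.24 -4.88] [0.002 0.004 0.003]
(np.float64(0.5760803710936429), np.float64(-0.22487712287087872), np.float64(0.24974482671904333), -0.049) -> [-0.04  8.84 -5.45] [0.002 0.004 0.003]
angle est 29.22936737449651 radius 0.1964393890787243
```

View pics/s12.png

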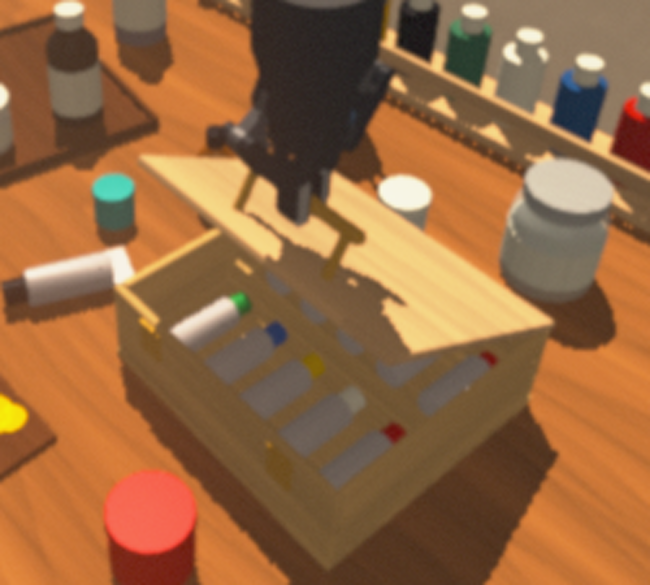

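Emit:
drive_tool(rows="0 0.7 -0.6 0 0 0 0; 0 1.5 -1.3 0 0 0 0; 0 2.8 -2.35 0 0 0 0; 0 4.2 -3.3 0 0 0 0; 0 5.7 -4.15 0 0 0 0; 0 7.2 -4.85 0 0 0 0; 0 8.1 -5.2 0 0 0 0; 0 8.9 -5.45 0 0 0 0; 0 8.9 -5.45 0 0 0 0; 0 8.9 -5.45 0 0 0 0")

```text
time: 21.7
eef_pos: [0.5771, -0.2251, 0.2527]
tool_rot: [0.723, 0.69, -0.001, 0.004]
wrist_force: [-3.8, -0.3, 11.5]
width: 0.0085
```

```bash
cat > chk.py <<'E'
from plan import *
from workcell import capture
import sys
s0=np.array([.444,-.2184,.1067]);a=-.049;h=s0+np.array([.19*np.cos(a),.19*np.sin(a),-.043])
plan()
p=ctrl.get_state()["eef_pos"]-h;X=p[0]*np.cos(a)+p[1]*np.sin(a);print("angle est",np.degrees(np.arctan2(p[2],-X)-np.arctan2(.043,.19)), "radius",np.hypot(p[2],X))
im=capture("side");cv2.imwrite("/tmp/sf.png",im);cv2.imwrite(f"pics/{sys.argv[1]}.png",cv2.resize(im,(784,588),interpolation=cv2.INTER_CUBIC))
im=capture("top");cv2.imwrite(f"pics/{sys.argv[1]}t.png",cv2.resize(im,(784,588),interpolation=cv2.INTER_CUBIC))
# predicted lid front-corner pixels in the side picture (784 scale) for trial angles
c=np.array([.5227,-.2209]);
for d in(50,55,60,65,70):
    r=np.radians(d)
    def pt(lx,ly,lz):
        x,z=-lx*np.cos(r)+lz*np.sin(r),lz*np.cos(r)+lx*np.sin(r);X=.11+x
        return [c[0]+X*np.cos(a)-ly*np.sin(a),c[1]+X*np.sin(a)+ly*np.cos(a),.0805+z]
    print(d,(w2px("side",[pt(.22,.12,.008),pt(.22,-.12,.008)])*1.4).round(1).tolist())
E
python3 chk.py s13
```

```text
t 21.7 pos [ 0.5771 -0.2251  0.2527] jaw -0.0466 w 0.0085 F [-3.8  -0.26 11.47] q [-0.47  0.46  0.27  1.37 -0.    1.15]
angle est 60.53205202140432 radius 0.1973830167633509
50 [[412.4, 240.1], [560.3, 337.5]]
55 [[421.6, 228.8], [571.8, 323.0]]
60 [[431.3, 218.2], [583.6, 309.2]]
65 [[441.4, 208.4], [595.5, 296.3]]
70 [[451.6, 199.7], [607.2, 284.4]]
```

View pics/s13.png

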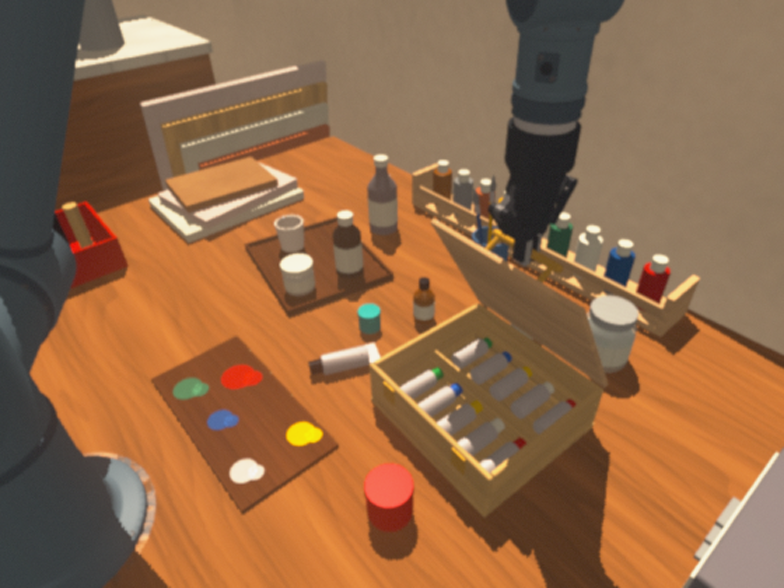

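View pics/s13t.png

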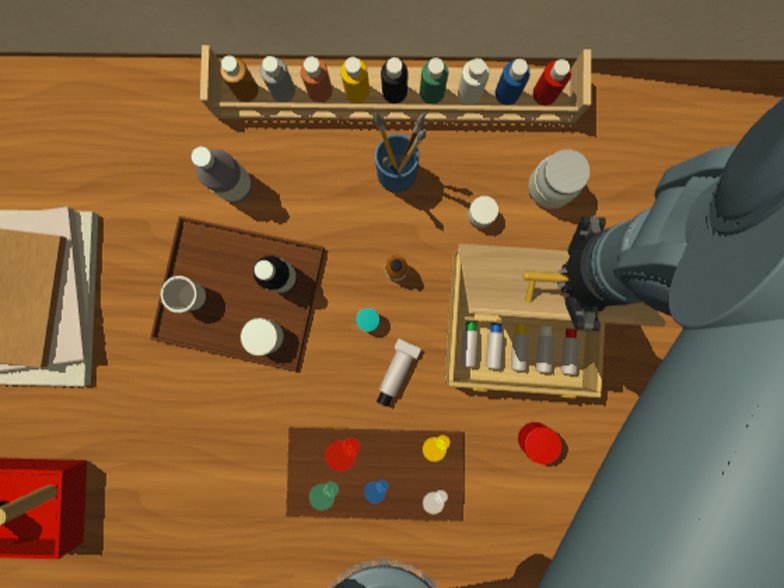

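Emit:
drive_tool(rows="0 0 0 0 0 0 0; 0 0 0 0 0 0 0; 0 0 0 0 0 0 0; 0 0 0 0 0 0 0; 0 0 0 0 0 0 0; 0 0 0 0 0 0 0; 0 0 0 0 0 0 0; 0 0 0 0 0 0 0; 0 0 0 0 0 0 0; 0 0 0 0 0 0 0")

```text
time: 22.8
eef_pos: [0.5768, -0.2251, 0.2528]
tool_rot: [0.723, 0.69, -0.001, 0.004]
wrist_force: [-2.0, -0.9, 3.2]
width: 0.0088
```

```bash
python3 chk.py s14; python3 -c "
import cv2
im=cv2.imread('/tmp/sf.png');cv2.imwrite('pics/s14c.png',cv2.resize(im[130:290,250:450],None,fx=3.5,fy=3.5,interpolation=cv2.INTER_CUBIC))"
```

```text
t 22.8 pos [ 0.5768 -0.2251  0.2528] jaw -0.0467 w 0.0088 F [-2.02 -0.86  3.25] q [-0.47  0.46  0.27  1.37 -0.    1.15]
angle est 60.472451974366386 radius 0.1974660343427081
50 [[412.4, 240.1], [560.3, 337.5]]
55 [[421.6, 228.8], [571.8, 323.0]]
60 [[431.3, 218.2], [583.6, 309.2]]
65 [[441.4, 208.4], [595.5, 296.3]]
70 [[451.6, 199.7], [607.2, 284.4]]
```

View pics/s14c.png

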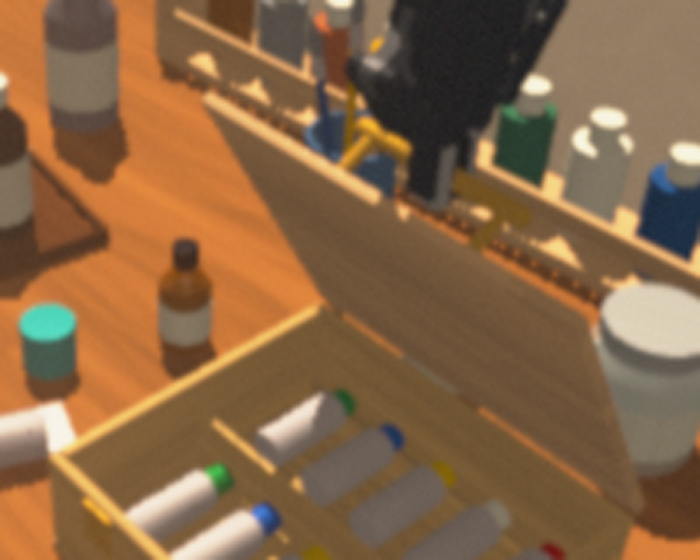

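```bash
python3 -c "
from workcell import workorder
print(workorder.sign_off())"
```

```text
the job is handed in; nothing more can be done
None
```

The bottle and the jar are standing upright in the empty half of the tray. The lid is open at about 60 degrees, with the gripper still holding the bar. I handed the job in at about 23 s, and no verdict came back.

- **Lid angle:** the arm pose gives 60.5 degrees. The lid's front corners in the last side picture match about 60 degrees.
- **Holding still:** the pose moved less than 0.5 mm over a one-second hold. The grip on the bar stayed at 8.8 mm opening, with 3 to 4 N on the wrist.
- **Bottle and jar:** the last pictures show both upright, released and well inside the tray rim.
- **Everything else:** the cup, small bottle, brush pot, big bottle, big jar and tube look unmoved in the pictures. I judged this by eye and did not measure it.

Two readings were slightly off. The handle's distance from the hinge came out at 197 mm instead of the expected 195 mm. When the bottle was set down, it pressed on the tray floor with about 17 N before I released it.

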